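# Load a module under the spring-closed hood of a test bay

## Task

Load the white module with the push tongue into the test bay: press the pedal bar down with one fingertip to hold the spring-closed hood up, and meanwhile, with the other fingertip, push the module along the deck under the hood until it is fully home against the back stop. Then let the pedal go, so that the hood shuts completely over the module. Only push and press: do not lift the module, and leave the other things alone.

Things in the scene. Friction and masses are not known exactly. Their poses are not given: they have to be found in the camera images.
- bay: Fixed test bay: flat grey deck, 12 mm thick, x -190 to +80 mm, y -115 to +115, with a lane along x. Origin: table height, lane centre line, in the plane of the hood's lip. +x: the way the module is pushed in, away from the robot (turned up to 0.25 rad); +y: the pedal's side. Rails 10 mm high and 64 mm apart guide the module, flared at the mouth (x = -60 to -30).
- back_stop (a point): Middle of the back stop's front face, which ends the lane: bay x = +62 mm, y = 0, 8 mm above the deck.
- shaft (a point): On the hood's hinge shaft, which lies along the bay's x at y = +55, z = 34 mm; this point is at x = 0. Posts stand under the shaft at x = -185, -12 and +70.
- hood (a joint): Opening angle of the hood (rad), 0 shut to 0.66, sprung shut. Clear plate over the lane, bay x 0 to +64 mm, hinged on the shaft; its -y side rises. Shut, its plate is at z = 37 and its dark 4 mm thick lip hangs across the lane at x = 0, reaching down to 9.5 mm over the deck: it passes the tongue but not the body. From 0.45 rad the module passes freely. It shuts behind a module that is home.
- pedal: Aluminium pedal bar fixed to the hood, beside the lane's approach: bay x -180 to -25 mm, 34 mm wide. Pressing it down anywhere along it lifts the hood. Shut, it slopes up away from the shaft. At 0.4 rad it is level: y +67 to +101, top at z = 27. A fingertip on it at y = +85 whose end is at z = 24 (12 mm over the deck) holds the hood at about 0.6; that takes about 6 N, and the fingertip can slide along it. Let go, it springs up. Origin on the shaft at x = 0.
- pedal_mid (a point): Middle of the pedal bar's top face, moving with it: bay x = -102, y = +84, z = 39 mm when the hood is shut.
- module: Loose white module, about 160 g, on the deck before the hood. Body 55 (x) by 52 by 20 mm high; behind it, towards the robot, a tongue 24 mm wide, 7 high, ends in a push plate 36 wide, 5 thick, 20 high. Origin: underside, centre of the body; x towards the hood. Fully home, its front touches the back stop and the origin is at bay x = +34.5 mm.
- push_face (a point): Centre of the push plate's rear face, 77.5 mm behind the module's origin, 10 mm above the deck. At bay x = -43 mm when the module is home, so it stays in front of the hood.
- capacitor: Bystander: white capacitor can standing on the deck's -y strip, 30 mm across, 45 mm high. Origin under its centre.
- terminals: Bystander: white terminal block lying on the deck's -y strip, 50 x 22 x 18 mm. Origin under its centre.
- screwdriver: Bystander: screwdriver with a red handle lying on the table to the +y side of the bay, along x.
- wrench: Bystander: wrench lying on the table to the robot's right.
- ballast: Bystander: grey control box 110 x 70 x 35 mm with a row of white terminals, on the table to the left. Origin under its centre.
- jar: Bystander: clear jar 50 mm across, 70 mm high, on the table to the left. Origin under its centre.
- cup: Bystander: aluminium cup 64 mm across, 75 mm high, on the table to the right. Origin under its centre.
Things that resemble listed ones, but are neither listed nor needed, are in the scene too. What is shaped like the module but brown, purple or yellow is not meant.

How it is judged:
By the outcome, as a careful person would: the job done as asked, in the order asked, and still so for the second after the job is handed in, with the robot touching nothing.
It also fails if it takes over 32 s, if anything falls off the work surface, if the arm or the gripper's body presses on something with over 40 N, if the wrist force passes 120 N, or if a joint passes its speed limit or range.

## Robot

A 6-joint arm with a two-finger parallel gripper is mounted at the origin on the work surface. World frame = base frame: x ahead of the robot, y to its left, z up, the work surface at z = 0. Lengths are in mm, angles in rad, forces in N, time in s.
With the tool pointing down it reaches from about 350 to 925 mm from the base axis. Payload 6.4 kg.
Tool frame: the origin (TCP) lies on the centre line of the jaws, within the pads' length; the fingertips stand 14 mm ahead of it and the grasp point (between the pads) lies 5 mm behind it; z points along the fingers, y is the direction in which the jaws open and shut (so a half turn about z gives the same grasp; the last joint's range is limited). The gripper opens to 85 mm and grips with 20 to 120 N. Pads are 22 mm wide; open, the fingers measure 114 mm over their backs; the gripper's body (76 mm by 85 mm) begins 54 mm behind the grasp point. The pads swing forward as they close: fully open they stand 13 mm farther back than shut.
Start: joints at [0.969, 0.245, 1.558, -0, 1.339, -0.174], TCP at [269.664, 591.435, 245.29] pointing down, gripper open.
Joint ranges: [-3.13, 3.13], [-1.02, 2.26], [0.13, 2.54], [-0.95, 4.09], [0.21, 2.88], [-2.74, 2.74]. Speed limits (rad/s): [2.57, 2.57, 3.14, 3.14, 3.14, 3.14].

## Interface

Orientations are given as a unit quaternion [w, x, y, z].
In Python, from bench import env, eyes gives the robot as it stands.
- The arm moves only by the shell command python3 -m jog 'ROWS' [OPENING] [FORCE]. ROWS is a JSON object of lists of equal length, an entry for each row: "linear": the shift along the world's x, y, z in cm, a list of three; "turn": the turn about the world's z in rad. In form: {"linear": [[tx, ty, tz], ...], "turn": [turn, ...]}. A call has exactly 5 rows; each row shifts and turns the commanded pose from where the row before left it; what a row does not reach is not made up. A row lasts 1/12 s, in which the tool goes at most 41.7 mm and 7.16 degrees, less where a joint would pass 70% of its speed; a pose out of reach is approached as far as the arm can. A call with a gripper value outside its range is refused whole. OPENING is the opening in per cent of the stroke, from 0 (shut) to 100 (fully open), set as the call begins (- or left out, the last holds). The fingers move at their own pace and stop on an object; FORCE is the grip in N (left out, the last holds). Time passes only in rows, so rows that do not move let the fingers close, or fill a call up. It gives the time, the measured TCP pose, the force and the opening at its end, in the units of the state.
- env.observe(): the state, without advancing time (a new reading comes with each control period).
- eyes.get_image(name): name is "scene" or "top" or "wrist"; returns a dict with "color" (480x640x3 uint8, blue, green, red), "range_z" (480x640 float32, mm along the optical axis (not along the pixel's ray), 0 where there is no reading), "K" (3x3 intrinsics, pixels), "position" and "orientation" of the camera in the world. Camera axes: x right, y up, looking along -z (the intrinsics and any distortion apply to the point x, -y, -z); pixel columns grow to the right and rows downward; lengths in mm; the calibration is good to about 2 mm. A picture is of the moment at which its call begins.
- env.close_job(): hands the job in, once; it reports no verdict.
The state is a dict: "t": time; "joint_pos": joint angles; "joint_velocities": joint speeds; "joint_torque": joint torques, N m; "ee_pos": TCP position; "eef_rot": TCP orientation; "ft_force": force on the tool from outside, world axes, zero at the start; "moment": the same for the moment, N m; "grip_width": finger opening in mm.
Only numpy, scipy, OpenCV 4.12 (cv2) and the standard library are available. Lean on these libraries where they do the work, as an engineer would, in place of code of your own. Each camera call takes 0.05 s, during which the arm holds its last target.

## Working session

There is one attempt and no reset: what is moved stays moved. The work goes in short steps, Python scripts to look and compute and a shell command to move; the robot and the scene stay as the last step left them, time stands still between calls to the robot, and variables do not carry over. Pictures are saved under pics/ and viewed, and the job is handed in when it is done.

```bash
ls; mkdir -p pics
python3 - <<'E'
from bench import env,eyes
import cv2,numpy as np
s=env.observe();print({k:np.round(v,3).tolist() for k,v in s.items()})
for n in["scene","top","wrist"]:
    i=eyes.get_image(n);cv2.imwrite(f"pics/{n}0.png",i["color"]);np.savez(f"/tmp/{n}0.npz",**i)
    print(n,i["K"].round(1).tolist(),np.round(i["position"],1),np.round(i["orientation"],4),[k for k in i])
E
```

```text
pics
{'t': 0.0, 'joint_pos': [0.969, 0.246, 1.559, 0.0, 1.339, -0.174], 'joint_velocities': [0.0, -0.0, -0.001, -0.003, 0.0, -0.001], 'joint_torque': [0.0, -42.951, -32.614, -0.0, 0.005, 0.0], 'ee_pos': [269.342, 590.977, 244.173], 'eef_rot': [-0.0, 0.212, 0.977, -0.001], 'ft_force': [-0.911, 0.565, 0.134], 'moment': [0.001, -0.037, -0.026], 'grip_width': 85.192}
scene [[468.1, 0.0, 310.6], [0.0, 468.1, 241.9], [0.0, 0.0, 1.0]] [1219.8   39.3  772.2] [0.63   0.2612 0.2855 0.6733] ['color', 'range_z', 'K', 'position', 'orientation']
top [[588.7, 0.0, 315.9], [0.0, 588.7, 239.3], [0.0, 0.0, 1.0]] [ 243.1    2.7 1574.8] [ 0.7049  0.0613 -0.06   -0.7041] ['color', 'range_z', 'K', 'position', 'orientation']
wrist [[379.8, 0.0, 320.3], [0.0, 379.8, 239.3], [0.0, 0.0, 1.0]] [210.7 618.8 373. ] [ 0.8339 -0.1105 -0.0704  0.5361] ['color', 'range_z', 'K', 'position', 'orientation']
```

View pics/scene0.png

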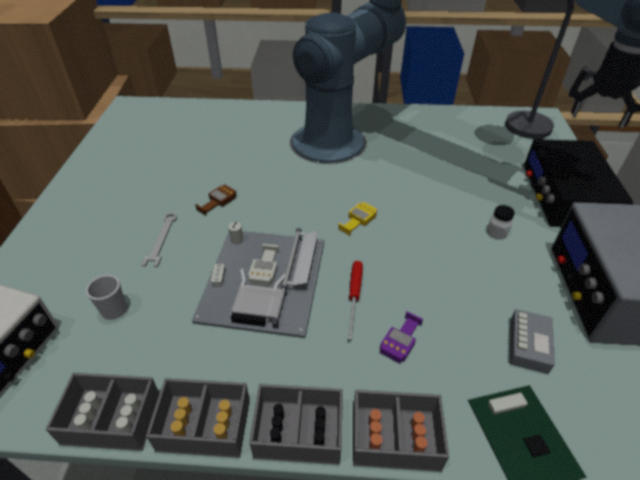

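View pics/top0.png

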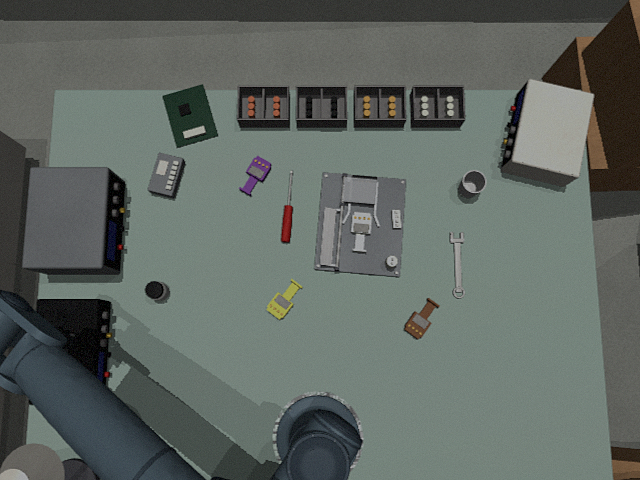

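View pics/wrist0.png

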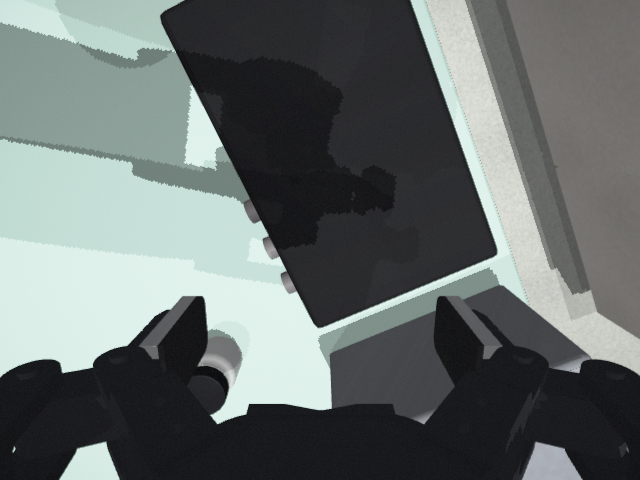

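```bash
cat > h.py <<'E'
import numpy as np,cv2
from scipy.spatial.transform import Rotation as R
def q2R(q): return R.from_quat([q[1],q[2],q[3],q[0]])
def ray(i,u,v,z):
    K=i["K"];d=np.array([(u-K[0,2])/K[0,0],-(v-K[1,2])/K[1,1],-1.0])
    d=q2R(i["orientation"]).apply(d);p=np.asarray(i["position"],float)
    return p+d*(z-p[2])/d[2]
def proj(i,P):
    c=q2R(i["orientation"]).inv().apply(np.asarray(P,float)-i["position"])
    K=i["K"];return K[0,0]*c[0]/-c[2]+K[0,2],K[1,1]*-c[1]/-c[2]+K[1,2]
def pt(i,u,v):
    d=float(i["range_z"][int(v),int(u)]);K=i["K"]
    c=np.array([(u-K[0,2])/K[0,0]*d,-(v-K[1,2])/K[1,1]*d,-d])
    return q2R(i["orientation"]).apply(c)+i["position"]
E
python3 - <<'E'
from h import *
t=np.load('/tmp/top0.npz');w=np.load('/tmp/wrist0.npz')
c=t["color"][160:290,300:420];cv2.imwrite("pics/top0c.png",cv2.resize(c,None,fx=4.6,fy=4.6,interpolation=cv2.INTER_CUBIC))
for n,u,v in[("TL",321,173),("TR",407,178),("BR",399,277),("BL",315,270)]:print(n,ray(t,u,v,12).round(1))
print("module",ray(t,361,222,32).round(1))
q=[0,0.212,0.977,-.001];print(q2R(q).as_matrix().round(3))
T=np.array([269.342,590.977,244.173]);Rt=q2R(q)
for u,v in[(195,305),(205,350),(180,300),(440,305),(452,310),(150,345)]:
    print(u,v,Rt.inv().apply(pt(w,u,v)-T).round(1))
E
```

```text
TL [699.  -8.  12.]
TR [ 684.9 -243.9   12. ]
BR [ 412.3 -215.7   12. ]
BL [430.9   8.1  12. ]
module [ 557.6 -114.7   32. ]
[[-0.91   0.414 -0.   ]
 [ 0.414  0.91  -0.002]
 [-0.    -0.002 -1.   ]]
195 305 [  9.8 -41.8  -9.9]
205 350 [-11.1 -41.9  -3.7]
180 300 [ 10.9 -47.4  -8.3]
440 305 [ 7.4 43.3 -4.9]
452 310 [ 10.9  43.4 -16.3]
150 345 [ 10.  -45.8 -36. ]
```

View pics/top0c.png

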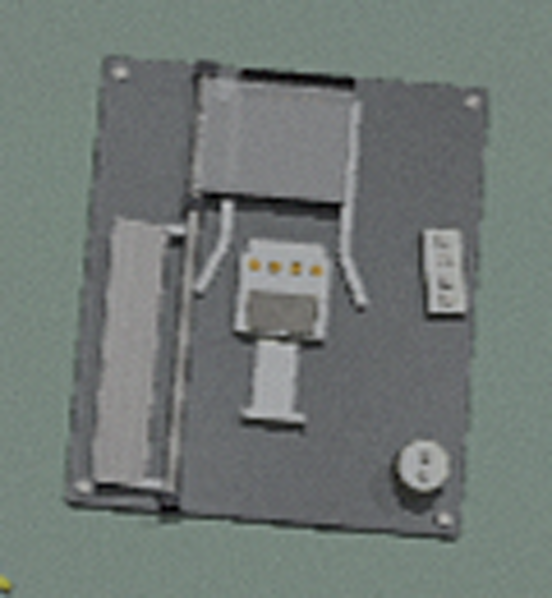

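The only white tongue-module is the one at top pixel (361,225), on the deck facing the hood. The crop shows its push plate at the robot's end. The lookalikes are yellow (285,300), purple (256,175) and brown (421,318), and all of them are off the bay. I'll hover over the bay next.

```bash
python3 -m jog '{"linear": [[1.05,-3.75,-0.2],[1.05,-3.75,-0.2],[1.05,-3.75,-0.2],[1.05,-3.75,-0.2],[1.05,-3.75,-0.2]], "turn": [0.07,0.07,0.07,0.07,0.07]}' 82 40
python3 -m jog '{"linear": [[1.05,-3.75,-0.2],[1.05,-3.75,-0.2],[1.05,-3.75,-0.2],[1.05,-3.75,-0.2],[1.05,-3.75,-0.2]], "turn": [0,0,0,0,0]}'
python3 -m jog '{"linear": [[1.05,-3.75,-0.2],[1.05,-3.75,-0.2],[1.05,-3.75,-0.2],[1.05,-3.75,-0.2],[1.05,-3.75,-0.2]], "turn": [0,0,0,0,0]}'
```

```text
t: 0.57
ee_pos: [322.0, 402.2, 234.8]
eef_rot: [-0.0, 0.037, 0.999, -0.0]
ft_force: [0.9, 0.3, 0.6]
grip_width: 69.9
t: 0.98
ee_pos: [374.5, 214.7, 225.1]
eef_rot: [0.0, 0.039, 0.999, -0.0]
ft_force: [-0.2, -0.7, 1.1]
grip_width: 70.0
t: 1.4
ee_pos: [427.1, 27.0, 215.2]
eef_rot: [0.0, 0.039, 0.999, 0.0]
ft_force: [0.9, 0.8, 0.4]
grip_width: 70.0
```

```bash
python3 -m jog '{"linear": [[0.3,-3.2,0],[0.3,-3.0,0],[0.2,-3.0,0],[0,0,0],[0,0,0]], "turn": [0,0,0,0,0]}'
cat > look.py <<'E'
import sys
from h import *
from bench import env,eyes
n,tag=sys.argv[1:3]
i=eyes.get_image(n);np.savez(f"/tmp/{tag}.npz",**i,**{"s_"+k:v for k,v in env.observe().items()});cv2.imwrite(f"pics/{tag}.png",i["color"])
E
python3 look.py wrist w1
```

```text
t: 1.82
ee_pos: [435.0, -64.1, 215.1]
eef_rot: [-0.0, 0.04, 0.999, 0.0]
ft_force: [0.3, -0.4, -0.3]
grip_width: 69.9
```

View pics/w1.png

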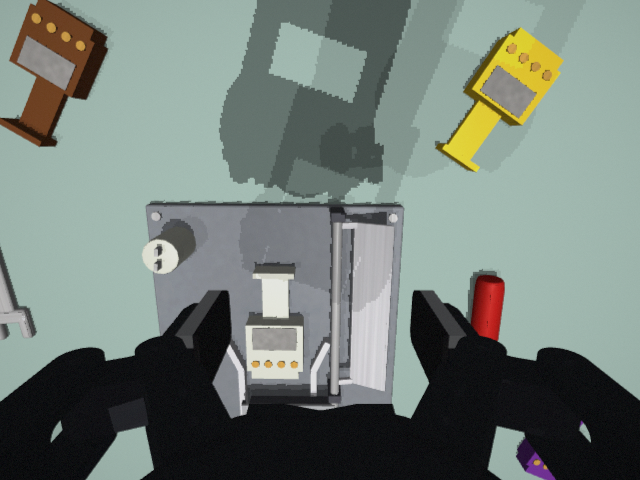

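Run:
```python
from h import *
w=np.load('/tmp/w1.npz');c=w["color"]
cv2.imwrite("pics/w1c.png",cv2.resize(c[195:405,140:420],None,fx=2.8,fy=2.8,interpolation=cv2.INTER_CUBIC))
Z=w["range_z"];print(w["position"])
# height map of region
T=w["s_ee_pos"];Rt=q2R(w["s_eef_rot"])
H,W=Z.shape;u,v=np.meshgrid(np.arange(W),np.arange(H));K=w["K"]
P=np.stack([(u-K[0,2])/K[0,0]*Z,-(v-K[1,2])/K[1,1]*Z,-Z],-1).reshape(-1,3)
P=q2R(w["orientation"]).apply(P)+w["position"]
L=Rt.inv().apply(P-T)
for sg in(-1,1):
    m=(Z.ravel()>0)&(abs(L[:,0])<16)&(L[:,1]*sg>30)&(L[:,1]*sg<62)&(L[:,2]>-30)&(L[:,2]<30)
    q=L[m];print(sg,m.sum(),q.min(0).round(1),q.max(0).round(1));
    q=q[q[:,2]>q[:,2].max()-6];print(q.min(0).round(1),q.max(0).round(1))
Pm=P.reshape(H,W,3)
np.save('/tmp/w1P.npy',Pm)
for n,a,b in[("deck",200,240),("deck",290,230),("table",100,250),("plate top",274,267),("body",272,320),("pedal",372,300),("rail",330,355)]:print(n,Pm[b,a].round(1))
```

```text
[370.58396421 -58.42575368 343.81786702]
-1 2990 [-12.4 -49.5 -30. ] [ 10.9 -34.9   6.4]
[-11.9 -42.    0.4] [ 10.1 -35.    6.4]
1 2975 [-12.4  34.1 -30. ] [10.7 48.7  7.1]
[-12.2  34.1   1.1] [10.  41.2  7.1]
deck [ 451.1 -173.6   13.2]
deck [448.7 -91.9  12. ]
table [ 456.1 -273.6    0.6]
plate top [ 481.  -109.5   16.4]
body [ 530.6 -116.3   22.3]
pedal [510.4 -24.6  38.9]
rail [578.2 -65.5  11.7]
```

View pics/w1c.png

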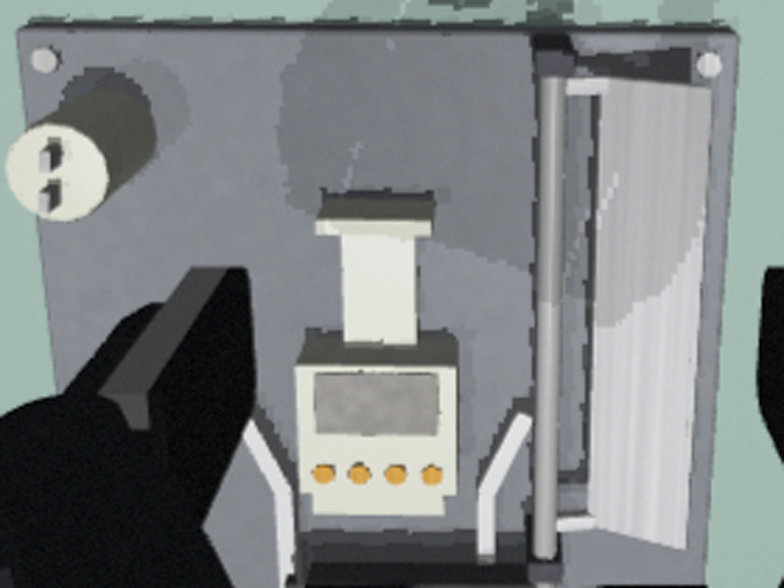

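Run:
```python
from h import *
w=np.load('/tmp/w1.npz')
f=lambda a,b,z:ray(w,140+a/2.8,195+b/2.8,z)[:2]
A=f(20,32,12);B=f(737,38,12);C=f(57,392,12);D=f(705,587,12)
print(A,B,C,D,np.linalg.norm(B-A))
ang=lambda d:np.arctan2(d[1],d[0])
print("yaw near",ang(A-B)+np.pi/2,"L",ang(C-A),"R",ang(D-B))
# body top z32, corners; plate top edge rear corners z32
S0,S1=f(541,80,34),f(546,550,34);print("shaft",S0,S1,ang(S1-S0))
m={k:f(a,b,z) for k,a,b,z in[("rl",295,367,32),("rr",458,367,32),("pl",315,222,32),("pr",433,222,32),("pl2",317,236,32),("pr2",431,236,32)]}
psi=-.075
for psi in(-.07,-.08):
    e=np.array([np.cos(psi),np.sin(psi)]);n=np.array([-e[1],e[0]])
    O=(A+B)/2+190*e;print("O",O.round(1),"shaft y",(S0-O)@n,(S1-O)@n)
    for k,p in m.items():print(k,p.round(1),((p-O)@e).round(1),((p-O)@n).round(1))
    t=w["s_ee_pos"][:2]-O;print("tcp",t@e,t@n)
print(q2R(w["s_eef_rot"]).as_matrix()[:,1])
```

```text
[ 417.10828757 -215.58458847] [437.44332625  10.00867734] [ 542.76410123 -227.95856854] [640.43470778  -6.7004302 ] 226.5079145963663
yaw near -0.08989731883933105 L -0.09815871242434177 R -0.08212921017901828
shaft [440.97161653 -53.1457869 ] [603.4615073  -63.24931121] -0.062099453499743315
O [ 616.8 -116.1] shaft y 50.47851892221977 51.76474376966658
rl [ 529.8 -139.3] -85.2 -29.3
rr [534.1 -86.8] -84.6 23.5
pl [ 480.9 -126.5] -134.9 -19.9
pr [483.9 -89.9] -134.5 16.8
pl2 [ 485.5 -126.5] -130.2 -19.6
pr2 [488.4 -91. ] -129.8 16.0
tcp -185.17039819867918 40.10542501708281
O [ 616.7 -118. ] shaft y 50.57789485853525 53.49201448557357
rl [ 529.8 -139.3] -84.9 -28.2
rr [534.1 -86.8] -84.8 24.5
pl [ 480.9 -126.5] -134.7 -19.4
pr [483.9 -89.9] -134.6 17.4
pl2 [ 485.5 -126.5] -130.0 -19.0
pr2 [488.4 -91. ] -130.0 16.6
tcp -185.57168724272367 40.15171497562609
[7.89215392e-02 9.96880654e-01 5.93203967e-04]
```

```bash
python3 -m jog '{"linear": [[1.36,0.02,-1.0],[1.4,0.03,-3.5],[0,0,-3.7],[0,0,-3.7],[0,0,-3.0]], "turn": [-0.003,0,0,0,0]}'
python3 look.py wrist w2;python3 look.py scene s2
```

```text
t: 2.28
ee_pos: [461.7, -60.5, 63.8]
eef_rot: [-0.001, 0.039, 0.999, 0.0]
ft_force: [0.6, -0.2, -0.2]
grip_width: 70.2
```

View pics/w2.png

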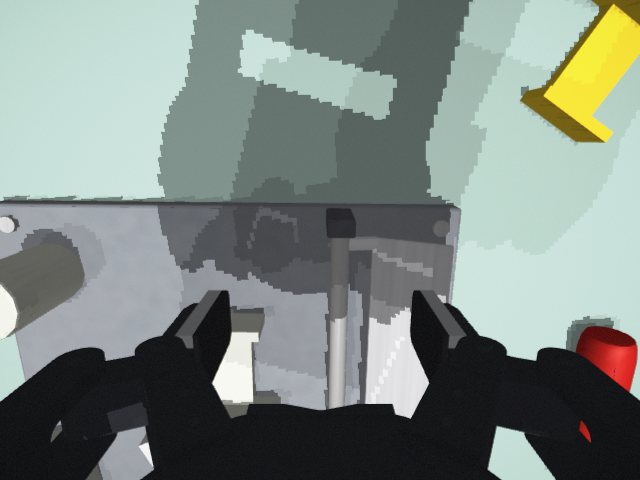

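```bash
python3 -m jog '{"linear": [[0,-0.2,-0.8],[0,0,-0.7],[0,0,-0.6],[0,0,-0.5],[0,0,-0.4]], "turn": [0,0,0,0,0]}'
python3 look.py wrist w3;python3 look.py scene s3
python3 - <<'E'
from h import *
a=[cv2.resize(cv2.imread(f"pics/{n}.png")[215:340,185:345],None,fx=2.4,fy=2.4,interpolation=cv2.INTER_CUBIC) for n in("s2","s3")]
cv2.imwrite("pics/s3c.png",np.hstack(a))
E
```

```text
t: 2.8
ee_pos: [464.2, -64.8, 37.4]
eef_rot: [0.002, 0.041, 0.999, -0.0]
ft_force: [-0.1, -0.2, 4.3]
grip_width: 70.1
```

View pics/w3.png

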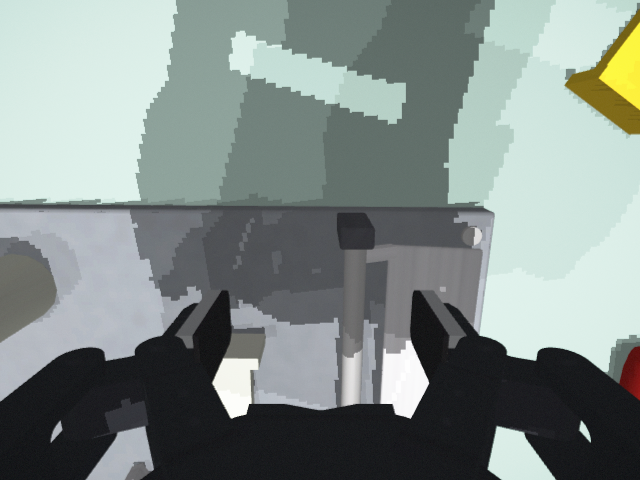

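View pics/s3c.png

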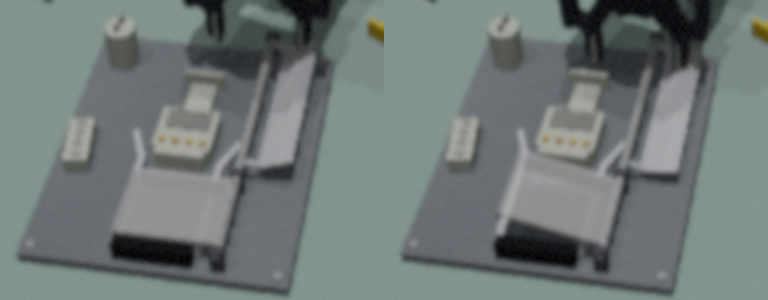

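```bash
python3 -m jog '{"linear": [[0,0,-0.3],[0,0,-0.2],[0,0,-0.1],[0,0,0],[0,0,0]], "turn": [0,0,0,0,0]}'
python3 look.py scene s4; python3 look.py wrist w4
python3 - <<'E'
from h import *
a=[cv2.resize(cv2.imread(f"pics/{n}.png")[215:340,185:345],None,fx=2.4,fy=2.4,interpolation=cv2.INTER_CUBIC) for n in("s3","s4")]
cv2.imwrite("pics/s4c.png",np.hstack(a))
E
```

```text
t: 3.32
ee_pos: [463.7, -65.5, 31.0]
eef_rot: [0.001, 0.04, 0.999, -0.001]
ft_force: [-0.1, -3.8, 5.9]
grip_width: 70.2
```

View pics/s4c.png

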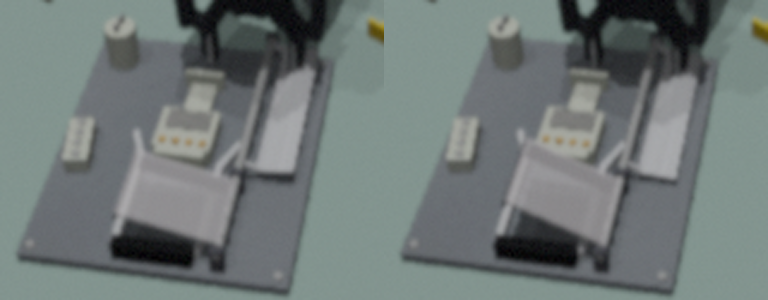

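Run:
```python
from h import *
psi=-.082;e=np.array([np.cos(psi),np.sin(psi),0]);n=np.array([-e[1],e[0],0]);O=np.array([616.6,-118.3,0])
i=np.load('/tmp/s4.npz')
for nm,u,v in[("shut",185+140/2.4,215+172/2.4),("s3",185+(525-384)/2.4,215+152/2.4),("s4",185+(526-384)/2.4,215+139/2.4)]:
    p=i["position"];d=ray(i,u,v,0)-p
    P=p+d*((O-p)@e)/(d@e);y=(P-O)@n;print(nm,y.round(1),P[2].round(1),"ang",np.arctan2(P[2]-37,55-y).round(3))
```

```text
shut -28.0 39.9 ang 0.035
s3 -24.2 66.3 ang 0.354
s4 -21.5 82.9 ang 0.541
```

```bash
python3 -m jog '{"linear": [[0.3,-0.02,-0.1],[0.5,-0.04,0],[0.5,-0.04,0],[0.5,-0.04,0],[0.5,-0.04,0]], "turn": [0,0,0,0,0]}'
python3 look.py wrist w5
python3 -m jog '{"linear": [[0.5,-0.04,0],[0.5,-0.04,0],[0.5,-0.04,0],[0.5,-0.04,0],[0.5,-0.04,0]], "turn": [0,0,0,0,0]}'
python3 look.py scene s6; python3 look.py wrist w6
python3 - <<'E'
from h import *
a=[cv2.resize(cv2.imread(f"pics/{n}.png")[215:340,185:345],None,fx=2.4,fy=2.4,interpolation=cv2.INTER_CUBIC) for n in("s4","s6")]
cv2.imwrite("pics/s6c.png",np.hstack(a))
E
```

```text
t: 3.83
ee_pos: [485.6, -66.1, 28.9]
eef_rot: [-0.001, 0.04, 0.999, 0.0]
ft_force: [-3.6, 1.3, 3.1]
grip_width: 69.9
t: 4.3
ee_pos: [511.3, -68.4, 29.3]
eef_rot: [-0.0, 0.04, 0.999, -0.0]
ft_force: [-3.1, 1.3, 4.5]
grip_width: 69.9
```

View pics/s6c.png

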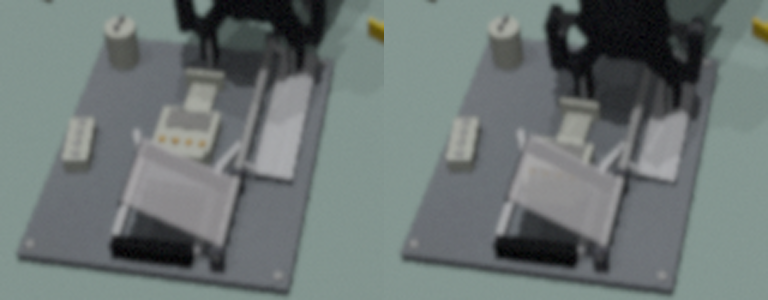

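View pics/w6.png

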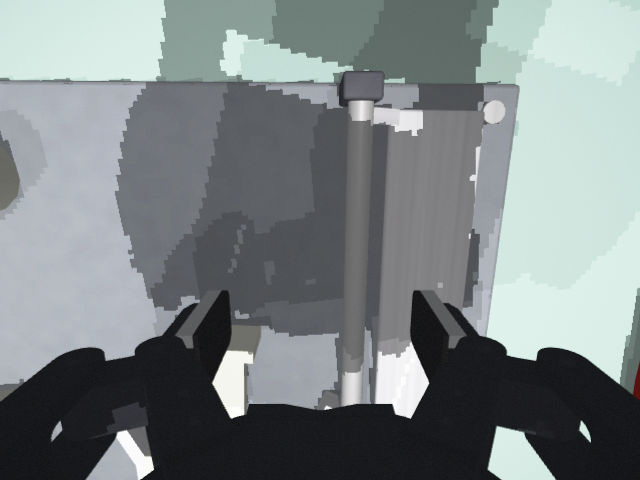

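```bash
python3 -m jog '{"linear": [[0.5,-0.04,0],[0.5,-0.04,0],[0.5,-0.04,0],[0.5,-0.04,0],[0.4,-0.03,0]], "turn": [0,0,0,0,0]}'
python3 look.py scene s7; python3 look.py wrist w7
python3 - <<'E'
from h import *
a=[cv2.resize(cv2.imread(f"pics/{n}.png")[215:340,185:345],None,fx=2.4,fy=2.4,interpolation=cv2.INTER_CUBIC) for n in("s6","s7")]
cv2.imwrite("pics/s7c.png",np.hstack(a))
E
```

```text
t: 4.82
ee_pos: [535.3, -70.4, 29.3]
eef_rot: [0.0, 0.04, 0.999, -0.0]
ft_force: [-3.3, 1.6, 4.1]
grip_width: 69.7
```

View pics/s7c.png

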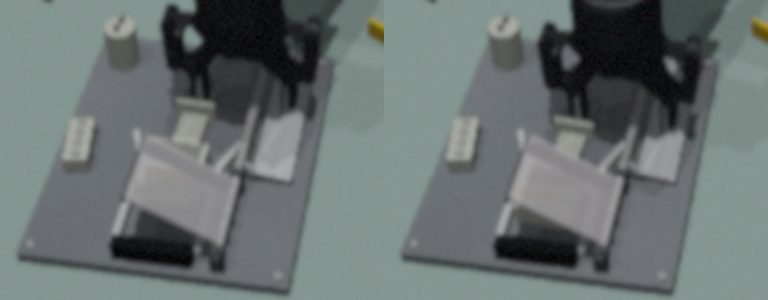

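View pics/w7.png

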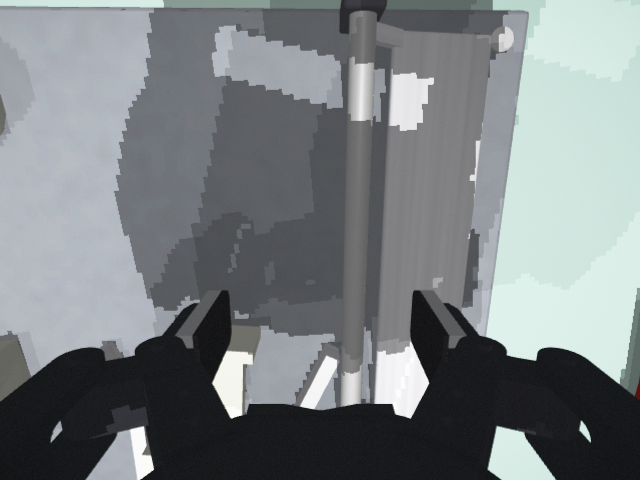

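```bash
python3 -m jog '{"linear": [[0.5,-0.04,0],[0.5,-0.04,0],[0.5,-0.04,0],[0.5,-0.04,0],[0.3,-0.03,0]], "turn": [0,0,0,0,0]}'
python3 look.py scene s8
python3 -m jog '{"linear": [[0.15,-0.01,0],[0.15,-0.01,0],[0.15,-0.01,0],[0.1,-0.01,0],[0.1,-0.01,0]], "turn": [0,0,0,0,0]}'
python3 look.py scene s9; python3 look.py wrist w9
python3 - <<'E'
from h import *
a=[cv2.resize(cv2.imread(f"pics/{n}.png")[215:340,185:345],None,fx=2.4,fy=2.4,interpolation=cv2.INTER_CUBIC) for n in("s8","s9")]
cv2.imwrite("pics/s9c.png",np.hstack(a))
E
```

```text
t: 5.33
ee_pos: [558.4, -72.3, 29.3]
eef_rot: [0.0, 0.04, 0.999, -0.0]
ft_force: [-2.1, 1.8, 3.2]
grip_width: 70.1
t: 5.8
ee_pos: [562.6, -72.5, 29.0]
eef_rot: [-0.002, 0.04, 0.999, 0.0]
ft_force: [-11.2, 0.4, 8.5]
grip_width: 70.0
```

View pics/s9c.png

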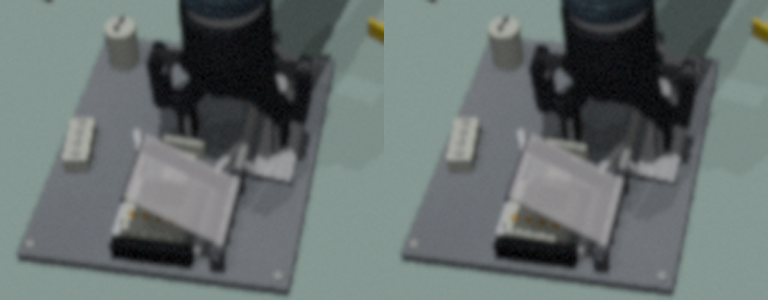

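View pics/w9.png

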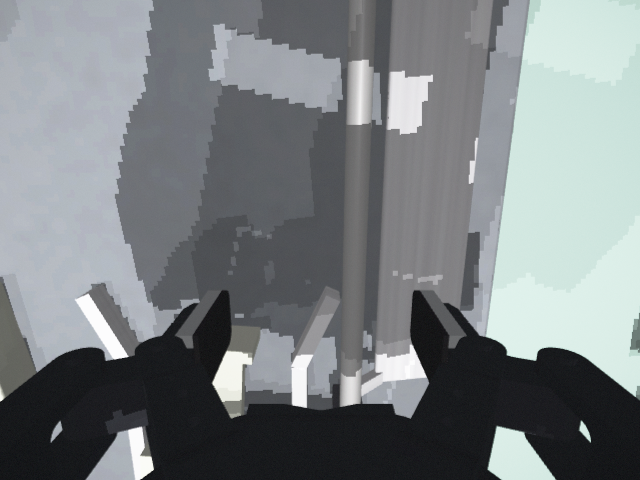

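```bash
python3 -m jog '{"linear": [[0.1,-0.01,0],[0.1,-0.01,0],[0.1,-0.01,0],[0.1,0,0],[0,0,0]], "turn": [0,0,0,0,0]}'
python3 look.py scene s10
python3 - <<'E'
from h import *
psi=-.082;e=np.array([np.cos(psi),np.sin(psi),0]);n=np.array([-e[1],e[0],0]);O=np.array([616.6,-118.3,0])
a=cv2.resize(cv2.imread(f"pics/s10.png")[255:335,220:300],None,fx=7,fy=7,interpolation=cv2.INTER_CUBIC)
cv2.imwrite("pics/s10c.png",a)
i=np.load('/tmp/s10.npz')
for x in(-43,-45,-48,-52): print(x,[tuple(np.round((np.array(proj(i,O+x*e+y*n+[0,0,32]))-[220,255])*7,0)) for y in(-18,18)])
for x in(62,60,58): print(x,[tuple(np.round((np.array(proj(i,O+x*e+y*n+[0,0,32]))-[220,255])*7,0)) for y in(-26,26)])
E
```

```text
t: 6.32
ee_pos: [563.0, -72.5, 28.4]
eef_rot: [-0.007, 0.041, 0.999, 0.001]
ft_force: [-23.6, 0.1, 19.1]
grip_width: 70.0
-43 [(np.float64(234.0), np.float64(134.0)), (np.float64(351.0), np.float64(147.0))]
-45 [(np.float64(236.0), np.float64(129.0)), (np.float64(352.0), np.float64(142.0))]
-48 [(np.float64(238.0), np.float64(122.0)), (np.float64(354.0), np.float64(134.0))]
-52 [(np.float64(241.0), np.float64(112.0)), (np.float64(357.0), np.float64(125.0))]
62 [(np.float64(117.0), np.float64(409.0)), (np.float64(299.0), np.float64(432.0))]
60 [(np.float64(119.0), np.float64(404.0)), (np.float64(301.0), np.float64(426.0))]
58 [(np.float64(121.0), np.float64(398.0)), (np.float64(302.0), np.float64(420.0))]
```

View pics/s10c.png

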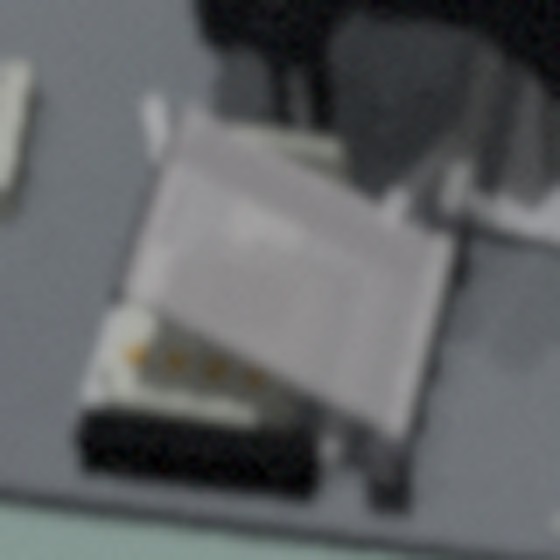

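The arm stalled at 24 N with the module front against the black stop, at about row 405 of the crop, and the push plate is where home predicts. I'll back off and then release the pedal slowly.

```bash
python3 -m jog '{"linear": [[-0.4,0.03,0],[-0.4,0.03,0],[-0.4,0.03,0],[0,0,0],[0,0,0]], "turn": [0,0,0,0,0]}'
python3 -m jog '{"linear": [[0,0,0.3],[0,0,0.4],[0,0,0.5],[0,0,0.6],[0,0,0.6]], "turn": [0,0,0,0,0]}'
python3 -m jog '{"linear": [[0,0,0.6],[0,0,1.0],[0,0,2],[0,0,3],[0,0,3]], "turn": [0,0,0,0,0]}'
python3 -m jog '{"linear": [[-2,0,3.0],[-3,0,2],[-3,0,0],[-3,0,0],[0,0,0]], "turn": [0,0,0,0,0]}'
python3 look.py scene s11; python3 look.py wrist w11;python3 look.py top t11
python3 - <<'E'
from h import *
a=cv2.resize(cv2.imread(f"pics/s11.png")[215:340,185:345],None,fx=4,fy=4,interpolation=cv2.INTER_CUBIC)
cv2.imwrite("pics/s11c.png",a)
E
```

```text
t: 6.78
ee_pos: [557.4, -72.5, 30.1]
eef_rot: [0.001, 0.04, 0.999, -0.0]
ft_force: [1.5, -0.3, 4.2]
grip_width: 70.2
t: 7.2
ee_pos: [555.5, -72.0, 53.3]
eef_rot: [-0.001, 0.04, 0.999, -0.0]
ft_force: [0.3, 0.5, 0.1]
grip_width: 69.9
t: 7.62
ee_pos: [555.2, -71.8, 149.9]
eef_rot: [-0.001, 0.04, 0.999, 0.0]
ft_force: [1.5, -0.9, 0.4]
grip_width: 69.7
t: 8.03
ee_pos: [441.9, -71.1, 198.6]
eef_rot: [-0.002, 0.041, 0.999, 0.0]
ft_force: [-0.3, -0.0, -0.4]
grip_width: 70.0
```

View pics/s11c.png

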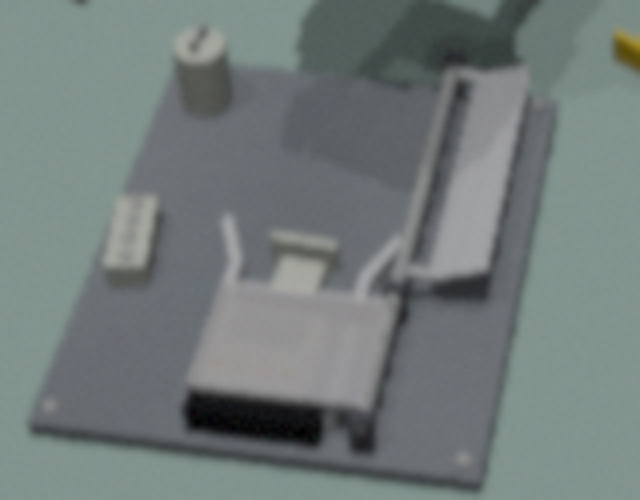

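View pics/w11.png

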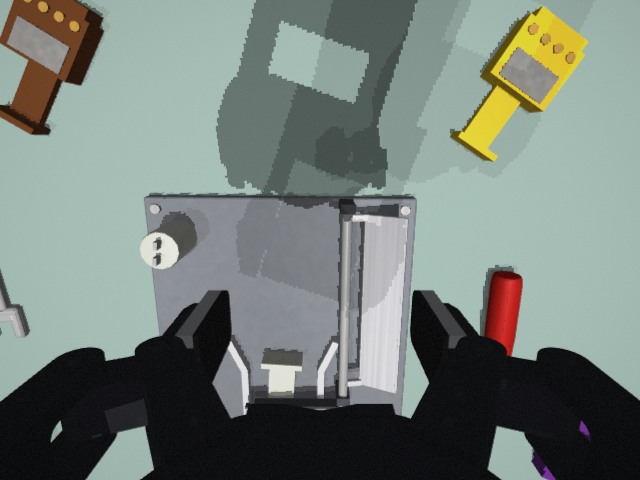

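The hood is back down and the pedal is up. Next I'll measure the push plate's position and compare the hood with its initial shut position.

Run:
```python
from h import *
psi=-.082;e=np.array([np.cos(psi),np.sin(psi),0]);n=np.array([-e[1],e[0],0]);O=np.array([616.6,-118.3,0])
w=np.load('/tmp/w11.npz')
for u,v,z in[(262,366,32),(301,369,32),(148,198.5,12),(415,200,12)]:
    p=ray(w,u,v,z)-O;print((p@e).round(1),(p@n).round(1))
i=np.load('/tmp/s11.npz')
for u,v in[(185+272/4,215+231/4),(185+340/4,215+240/4)]:
    p=ray(i,u,v,32)-O;print("scene plate rear-top",(p@e).round(1),(p@n).round(1))
a=np.load('/tmp/scene0.npz')["color"].astype(int);b=i["color"].astype(int)
d=abs(a-b).max(-1)[215:340,185:345]
cv2.imwrite("pics/diff.png",cv2.resize(np.hstack([a[215:340,185:345],b[215:340,185:345]]).astype('uint8'),None,fx=2.4,fy=2.4,interpolation=cv2.INTER_CUBIC))
cv2.imwrite("pics/w11c.png",cv2.resize(w["color"][330:410,220:360],None,fx=5,fy=5,interpolation=cv2.INTER_CUBIC))
```

```text
-44.5 -18.7
-41.5 15.8
-190.8 -111.3
-189.6 112.3
scene plate rear-top -46.6 -19.9
scene plate rear-top -45.6 17.1
```

View pics/diff.png

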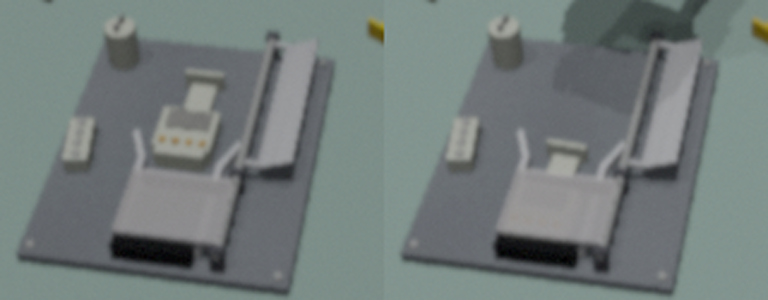

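View pics/w11c.png

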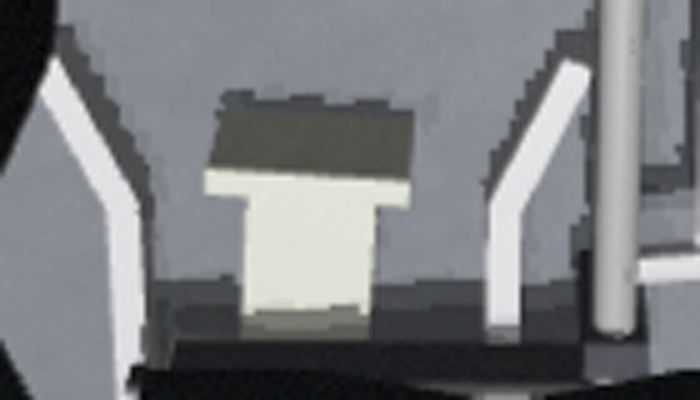

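The push plate measures about -43 mm (target -43), but its edge looks slightly skewed. I'll take a better view to check before handing in.

```bash
python3 -m jog '{"linear": [[3,0,0],[3,0,0],[3,0,0],[2,0,0],[0,0,0]], "turn": [0,0,0,0,0]}'
python3 look.py wrist w12
python3 - <<'E'
from h import *
w=np.load('/tmp/w12.npz')
cv2.imwrite("pics/w12c.png",cv2.resize(w["color"][180:400,200:420],None,fx=2.7,fy=2.7,interpolation=cv2.INTER_CUBIC));print(w["s_ee_pos"])
E
```

```text
t: 8.6
ee_pos: [560.2, -72.4, 199.5]
eef_rot: [0.001, 0.04, 0.999, -0.0]
ft_force: [-1.1, 0.8, 0.3]
grip_width: 70.2
[558.42969204 -72.16356158 199.07888319]
```

View pics/w12c.png

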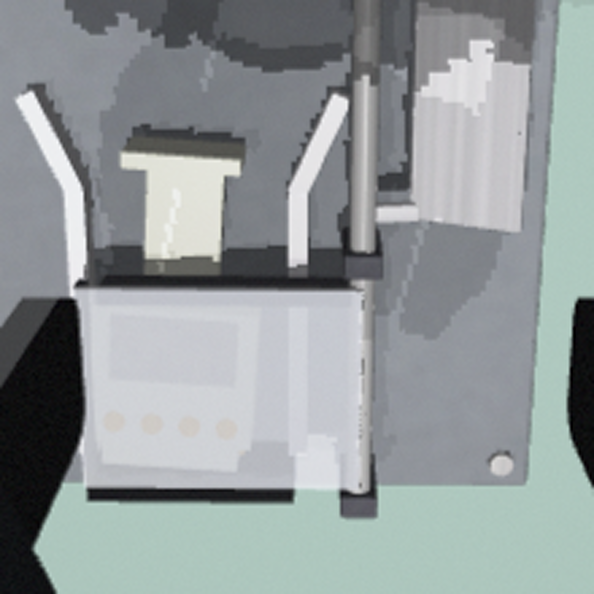

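```bash
python3 - <<'E'
from h import *
psi=-.082;e=np.array([np.cos(psi),np.sin(psi),0]);n=np.array([-e[1],e[0],0]);O=np.array([616.6,-118.3,0])
w=np.load('/tmp/w12.npz')
for nm,a,b,z in[("plateL",120,151,32),("plateR",242,163,32),("plateL front",121,166,32),("plateR front",240,177,32),("railtipL",25,95,22),("railtipR",340,97,22),("bendL",75,190,22),("bendR",298,190,22),("lipL",78,289,37),("lipR",362,291,37),
 ("deckBR",527,484,12),("bodyRL",110,306,32),("bodyRR",258,318,32),("bodyFL",101,466,32),("bodyFR",240,472,32),("stopL",88,490,30),("stopR",293,490,30),("shaftpost",345,495,34)]:
    p=ray(w,200+a/2.7,180+b/2.7,z)-O;print(nm,(p@e).round(1),(p@n).round(1))
E
python3 - <<'E'
from h import *
w=np.load('/tmp/w12.npz')
c=w["color"][285:368,225:325]
c=cv2.createCLAHE(4,(4,4)).apply(cv2.cvtColor(c,cv2.COLOR_BGR2GRAY))
cv2.imwrite("pics/w12d.png",cv2.resize(c,None,fx=7,fy=7,interpolation=cv2.INTER_CUBIC))
E
```

```text
plateL -47.3 -19.4
plateR -43.6 16.9
plateL front -42.6 -19.4
plateR front -39.3 16.2
railtipL -62.2 -49.5
railtipR -61.7 46.3
bendL -32.0 -36.2
bendR -32.2 33.3
lipL -5.1 -33.4
lipR -4.6 53.1
deckBR 78.0 112.5
bodyRL 2.6 -25.1
bodyRR 6.6 20.9
bodyFL 58.7 -31.0
bodyFR 60.9 14.2
stopL 68.9 -36.3
stopR 68.8 31.4
shaftpost 68.0 48.5
```

View pics/w12d.png

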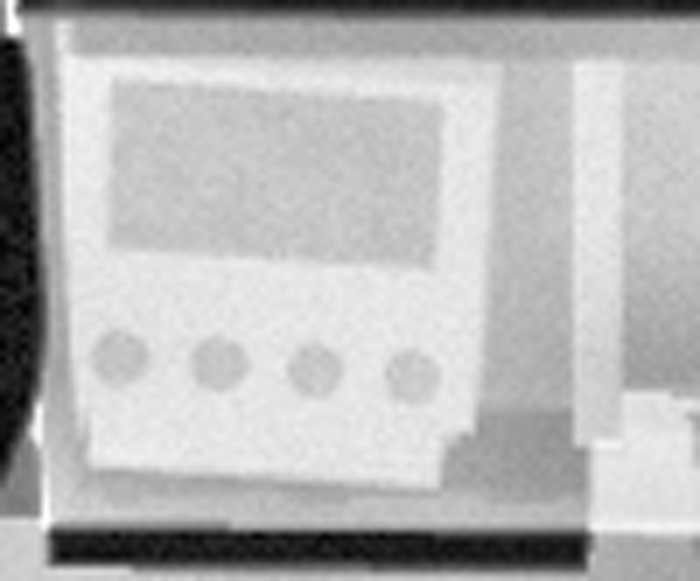

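The skew is real. With local bias removed (rails and deck all read about -2 mm), the push face is at about -43.4 mm, but the module is yawed about 0.07 rad. Its -y front corner is therefore 2–3 mm short of the stop. There's plenty of time, so I'll reopen the hood and push on the -y part of the plate to square it.

```bash
python3 -m jog '{"linear": [[-1.0,-0.4,-1],[0,0,-3.0],[0,0,-3.4],[0,0,-3.4],[0,0,-3.1]], "turn": [0,0,0,0,0]}' 100
python3 -m jog '{"linear": [[0,0,-0.4],[0,0,-0.4],[0,0,-0.3],[0,0,-0.3],[0,0,0]], "turn": [0,0,0,0,0]}'
python3 look.py wrist w13; python3 look.py scene s13
python3 - <<'E'
from h import *
w=np.load('/tmp/w13.npz');Z=w["range_z"]
H,W=Z.shape;u,v=np.meshgrid(np.arange(W),np.arange(H));K=w["K"]
P=np.stack([(u-K[0,2])/K[0,0]*Z,-(v-K[1,2])/K[1,1]*Z,-Z],-1).reshape(-1,3)
P=q2R(w["orientation"]).apply(P)+w["position"];L=q2R(w["s_eef_rot"]).inv().apply(P-w["s_ee_pos"])
for nm,l,h in(("-",-62,-38),("+",38,62)):
    m=(Z.ravel()>0)&(abs(L[:,0])<13)&(L[:,1]>l)&(L[:,1]<h)&(L[:,2]<9)&(L[:,2]>-20);q=L[m];print(nm,q.min(0).round(1),q.max(0).round(1))
p=w["s_ee_pos"];psi=-.082;d=p[:2]-[616.6,-118.3];print(p,d@[np.cos(psi),np.sin(psi)],d@[-np.sin(psi),np.cos(psi)])
a=cv2.resize(cv2.imread("pics/s13.png")[215:340,185:345],None,fx=4,fy=4,interpolation=cv2.INTER_CUBIC)
cv2.imwrite("pics/s13c.png",a)
E
```

```text
t: 9.07
ee_pos: [545.7, -75.9, 58.6]
eef_rot: [-0.0, 0.04, 0.999, 0.0]
ft_force: [0.4, -0.8, -0.0]
grip_width: 86.0
t: 9.48
ee_pos: [547.4, -76.4, 47.8]
eef_rot: [0.001, 0.04, 0.999, -0.0]
ft_force: [0.2, 0.0, -0.1]
grip_width: 85.4
- [-12.3 -56.3 -20. ] [ 10.8 -41.4   1.3]
+ [-12.5  42.5 -20. ] [13. 62.  9.]
[547.32290542 -76.40721916  47.78280947] -72.47567506475855 36.07765851376872
```

View pics/w13.png

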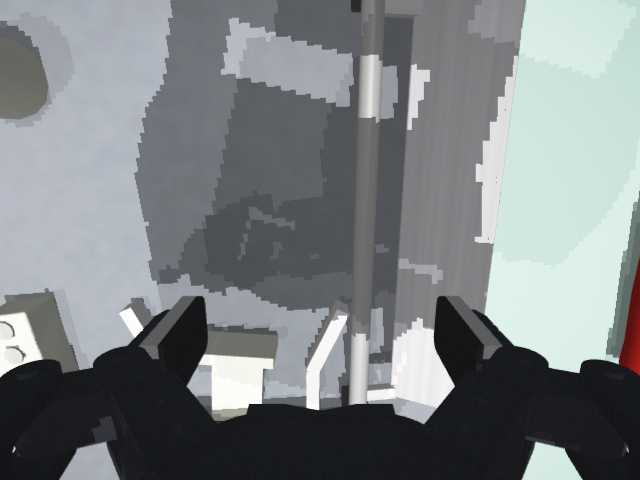

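View pics/s13c.png

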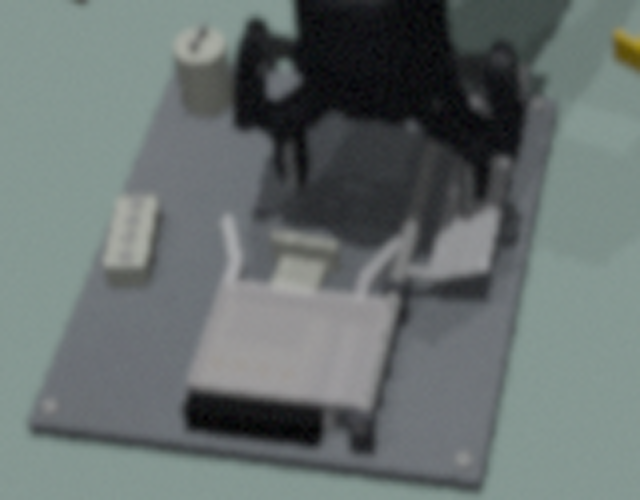

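```bash
python3 -m jog '{"linear": [[0,0,-0.6],[0,0,-0.6],[0,0,-0.5],[0,0,-0.4],[0,0,-0.3]], "turn": [0,0,0,0,0]}'
python3 look.py scene s14
python3 - <<'E'
from h import *
a=cv2.resize(cv2.imread("pics/s14.png")[215:340,185:345],None,fx=4,fy=4,interpolation=cv2.INTER_CUBIC)
cv2.imwrite("pics/s14c.png",a)
E
```

```text
t: 10.0
ee_pos: [546.9, -76.7, 22.4]
eef_rot: [0.0, 0.04, 0.999, -0.0]
ft_force: [-0.4, -2.1, 5.9]
grip_width: 85.5
```

View pics/s14c.png

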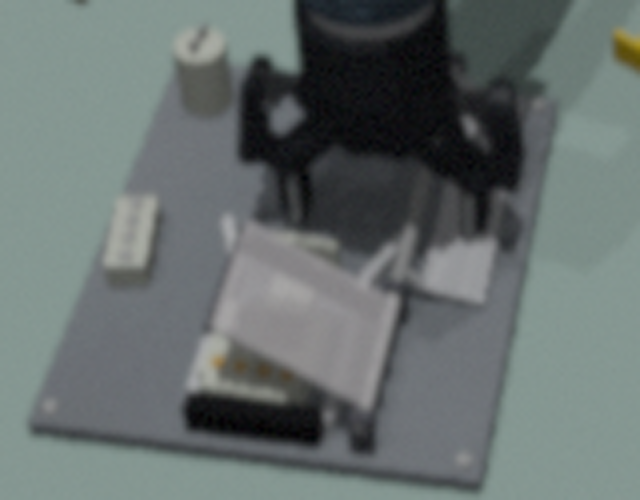

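```bash
python3 -m jog '{"linear": [[0.3,-0.02,0],[0.3,-0.03,0],[0.3,-0.02,0],[0.2,-0.02,0],[0.1,-0.01,0]], "turn": [0,0,0,0,0]}'
python3 look.py wrist w15
python3 -m jog '{"linear": [[0.15,-0.01,0],[0.1,-0.01,0],[0.1,-0.01,0],[0.1,-0.01,0],[0.1,-0.01,0]], "turn": [0,0,0,0,0]}'
python3 look.py wrist w16
```

```text
t: 10.47
ee_pos: [558.2, -76.7, 22.1]
eef_rot: [-0.0, 0.04, 0.999, 0.0]
ft_force: [-1.2, 0.9, 3.1]
grip_width: 85.4
t: 10.93
ee_pos: [561.4, -77.3, 21.8]
eef_rot: [-0.003, 0.041, 0.999, 0.0]
ft_force: [-14.3, 0.7, 11.3]
grip_width: 85.7
```

View pics/w16.png

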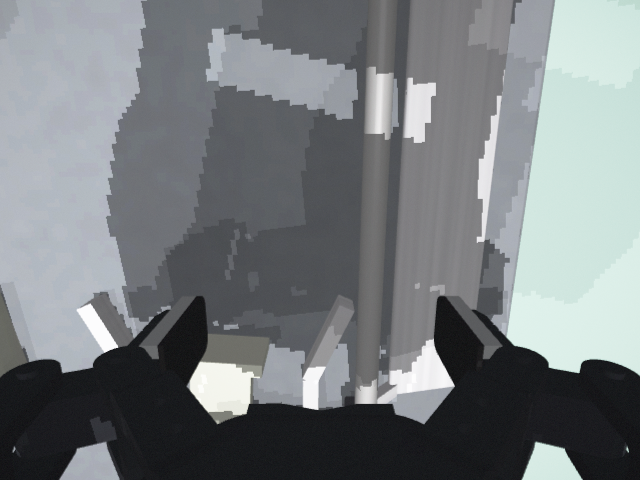

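```bash
python3 -m jog '{"linear": [[-0.15,0,0],[0,-0.15,0],[0,-0.15,0],[0.05,-0.15,0],[0.05,-0.15,0]], "turn": [0,0,0,0,0]}'
python3 look.py wrist w17
python3 -m jog '{"linear": [[0.1,0,0],[0.1,0,0],[0.1,-0.0,0],[0,0,0],[0,0,0]], "turn": [0,0,0,0,0]}'
python3 look.py wrist w18; python3 look.py scene s18
python3 - <<'E'
from h import *
a=[cv2.resize(cv2.imread(f"pics/{n}.png")[280:410,60:400],None,fx=2,fy=2,interpolation=cv2.INTER_CUBIC) for n in("w16","w18")]
cv2.imwrite("pics/w18c.png",np.vstack(a))
a=cv2.resize(cv2.imread("pics/s18.png")[255:335,220:300],None,fx=7,fy=7,interpolation=cv2.INTER_CUBIC)
cv2.imwrite("pics/s18c.png",a)
E
```

```text
t: 11.4
ee_pos: [562.2, -83.2, 21.9]
eef_rot: [-0.002, 0.041, 0.999, 0.001]
ft_force: [-7.6, 3.2, 6.3]
grip_width: 85.4
t: 11.87
ee_pos: [562.4, -83.4, 21.8]
eef_rot: [-0.006, 0.041, 0.999, 0.001]
ft_force: [-20.0, 0.7, 16.3]
grip_width: 85.8
```

View pics/w18c.png

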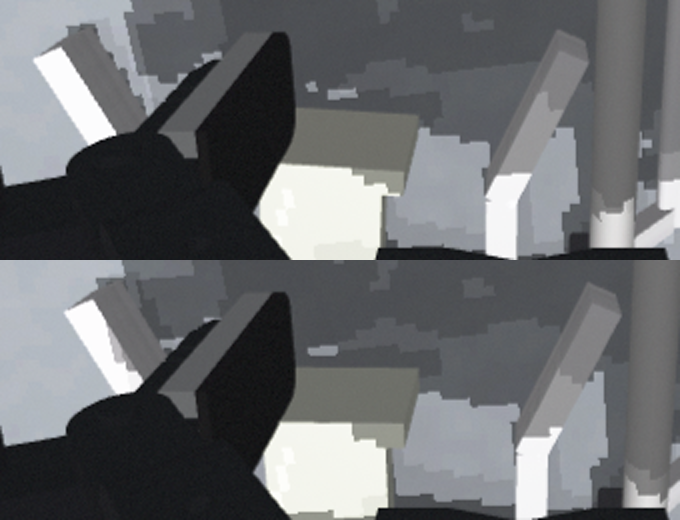

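View pics/s18c.png

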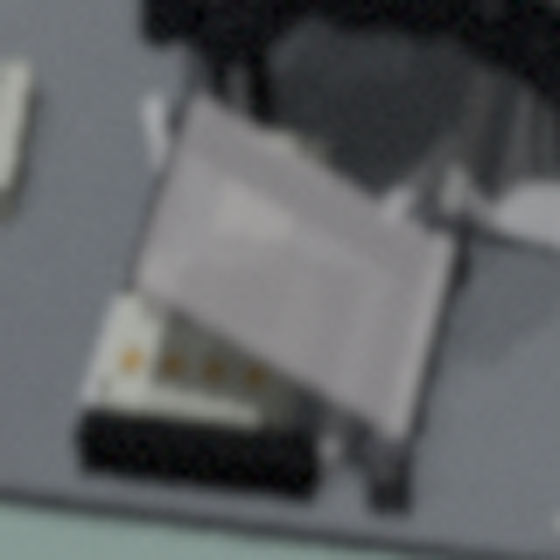

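The drag squared the module: in the lower panel the plate edge is level, and the stop holds at 20 N. I'll release again.

```bash
python3 -m jog '{"linear": [[-0.5,0.04,0],[-0.5,0.04,0],[-0.5,0.04,0],[0,0,0],[0,0,0]], "turn": [0,0,0,0,0]}'
python3 -m jog '{"linear": [[0,0,0.3],[0,0,0.4],[0,0,0.5],[0,0,0.6],[0,0,0.6]], "turn": [0,0,0,0,0]}'
python3 -m jog '{"linear": [[0,0,0.8],[0,0,2.0],[0,0,4],[0,0,4],[0,0,4]], "turn": [0,0,0,0,0]}'
python3 -m jog '{"linear": [[0.4,0.3,0.4],[0.4,0.3,0],[0.3,0.3,0],[0,0,0],[0,0,0]], "turn": [0,0,0,0,0]}'
python3 look.py wrist w19;python3 look.py scene s19
python3 - <<'E'
from h import *
w=np.load('/tmp/w19.npz')
cv2.imwrite("pics/w19c.png",cv2.resize(w["color"][180:400,200:420],None,fx=2.7,fy=2.7,interpolation=cv2.INTER_CUBIC));print(w["s_ee_pos"])
E
```

```text
t: 12.38
ee_pos: [552.6, -83.2, 23.5]
eef_rot: [0.002, 0.04, 0.999, -0.001]
ft_force: [2.1, -0.4, 5.3]
grip_width: 85.4
t: 12.8
ee_pos: [550.7, -82.4, 46.4]
eef_rot: [-0.001, 0.04, 0.999, -0.0]
ft_force: [0.1, 0.0, -0.4]
grip_width: 85.2
t: 13.22
ee_pos: [550.2, -82.1, 195.7]
eef_rot: [-0.001, 0.04, 0.999, 0.0]
ft_force: [0.9, -0.8, 0.3]
grip_width: 85.4
t: 13.63
ee_pos: [561.1, -72.8, 195.8]
eef_rot: [-0.002, 0.04, 0.999, 0.001]
ft_force: [0.6, 0.1, 0.1]
grip_width: 85.3
[561.11081886 -72.92858371 196.01955316]
```

View pics/w19c.png

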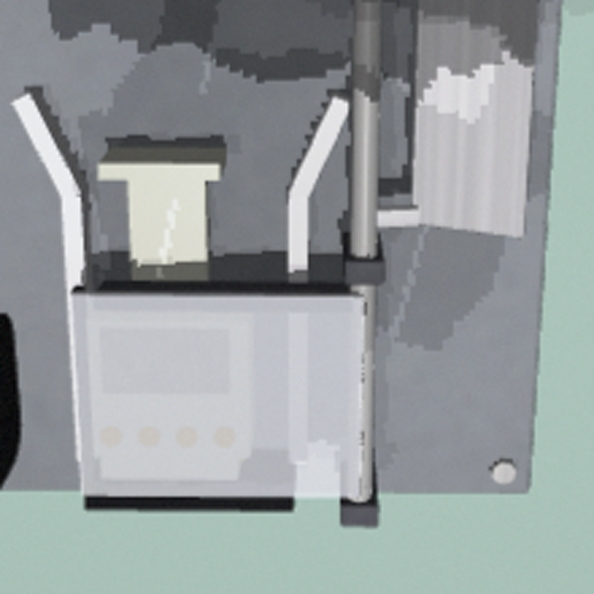

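View pics/s19.png

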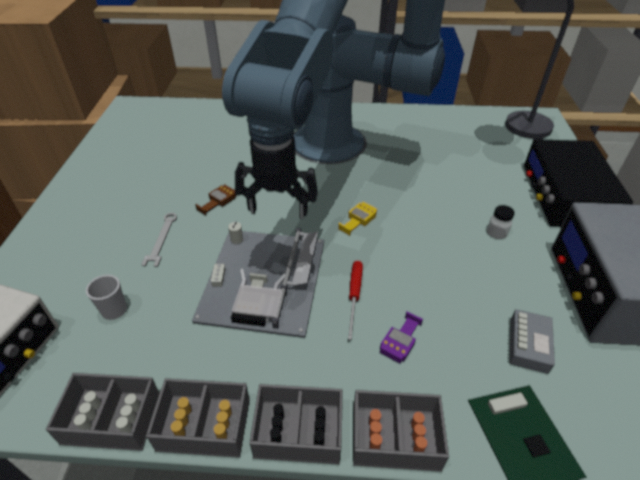

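The module now sits square: plate edge at crop rows 162–163, front edge level at about row 478. The hood is shut, the pedal is up and the gripper is clear, so I'm handing in.

Run:
```python
from h import *
from bench import env
psi=-.082;e=np.array([np.cos(psi),np.sin(psi),0]);n=np.array([-e[1],e[0],0]);O=np.array([616.6,-118.3,0])
w=np.load('/tmp/w19.npz')
for nm,a,b,z in[("plateL",98,162,32),("plateR",222,163,32),("railtipL",18,99,22),("railtipR",342,99,22),("lipL",74,291,37),("lipR",362,293,37),("deck",530,491,12)]:
    p=ray(w,200+a/2.7,180+b/2.7,z)-O;print(nm,(p@e).round(1),(p@n).round(1))
print(env.close_job())
```

```text
plateL -45.1 -25.5
plateR -44.8 11.2
railtipL -62.0 -50.7
railtipR -62.1 46.7
lipL -6.3 -33.8
lipR -5.7 52.8
deck 77.6 112.6
the job is handed in; nothing more can be done
None
```

The white module is in the test bay, home against the back stop, with the hood shut over it, and I've handed the job in at about 14 s.

- **First push:** I held the hood up with one fingertip on the pedal and pushed the module in with the other until it stalled at 24 N. After I let the pedal go, the picture showed the module turned by about 0.07 rad, so one front corner was 2–3 mm short of the stop.
- **Correction:** I pressed the pedal again and pushed on the -y side of the plate. That push alone did not straighten it, but sliding the fingertip sideways while pushing lightly did. It stalled again at 20 N, and I released the pedal.
- **Last checks:**
  - The push face measures about -43 mm, which is the target. That is a raw -45 mm corrected by the 2 mm that the rail tips and deck edge also read low.
  - The module is square to within about 0.01 rad.
  - It sits about 7 mm towards -y in the lane, close to the -y rail.
  - The hood and pedal look back in their starting positions; I did not re-measure the hood angle after the final release.
  - The gripper is clear, and nothing else appears to have moved.

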